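# Load sample vials into the imaging loader in reverse order

## Robot

A 6-joint arm with a two-finger parallel gripper is mounted at the origin on the work surface. World frame = base frame: x ahead of the robot, y to its left, z up, the work surface at z = 0. Lengths are in m, angles in degrees, forces in N, time in s.
With the tool pointing down it reaches from about 0.25 to 0.775 m from the base axis. Payload 4 kg.
Tool frame: the origin (TCP) lies at the very end of the fingers, on their centre line; the grasp point (between the pads) lies 19 mm behind it; z points along the fingers, y is the line along which they close (so a half turn about z gives the same grasp; the last joint's range is limited). The gripper opens to 85 mm and grips with 20 to 120 N. Pads are 22 mm wide; open, the fingers measure 114 mm over their backs; the gripper's body (76 mm by 85 mm) begins 54 mm behind the grasp point. The pads swing forward as they close: fully open they stand 13 mm farther back than shut.
Start: joints at [-80.334, 4.996, 78.535, -0, 96.463, -5.907], TCP at [0.148, -0.53, 0.192] pointing down, gripper open.
Joint ranges: [-177.83, 177.83], [-43.37, 116.18], [15.69, 146.23], [-61.86, 241.86], [9.47, 152.12], [-147.06, 147.06]. Speed limits (degrees/s): [159.86, 159.86, 180, 180, 180, 180].

## Interface

Orientations are given as [roll, pitch, yaw] about the fixed x, y, z axes, in that order (R = Rz(yaw) Ry(pitch) Rx(roll)).
In Python, from workcell import state, snapshot, get_calibration, close_job, boxes_of, mark_of gives the robot as it stands. The module is installed in compiled form; this text tells all that it offers.
- The arm moves only by the shell command python3 -m crank 'ROWS'. ROWS is JSON, a list of rows, each an object of numbers: "dx", "dy", "dz": the shift along the tool's x, y, z in mm; "ax", "ay", "az": the turn, a rotation vector about the tool's x, y, z in degrees; "claw": the opening, from 0 (shut) to 1 (fully open). In form: [{"dx": .., "dy": .., "dz": .., "ax": .., "ay": .., "az": .., "claw": ..}, ...]. A call has 1 to 20 rows; each row shifts and turns the commanded pose from where the row before left it, along the tool's axes as they then stand; what a row does not reach is not made up. A row lasts 1/8 s, in which the tool goes at most 62.5 mm and 10.7 degrees, less where a joint would pass 70% of its speed; a pose out of reach is approached as far as the arm can. A call is refused whole if a number of a shift passes 62.5 or a number of a turn 10.7, either way. A call with a gripper value outside its range is refused whole. The fingers move at their own pace and stop on an object; the grip force is fixed at half the most. Time passes only in rows, so rows that do not move let the fingers close. It gives the time, the measured TCP pose, the force, the opening and the grip force at its end, in the units of the state.
- state(): the state, without advancing time (a new reading comes with each control period).
- snapshot(name): name is "scene" or "side" or "wrist"; returns (picture, depth): 420x560x3 uint8, blue, green, red; 420x560 float32, m along the optical axis (not along the pixel's ray), 0 where there is no reading.
- get_calibration(name): a dict with "K" (3x3 intrinsics, pixels), "k1" (the pictures are not rectified: a ray, as slopes to the right and down, at radius r is drawn at 1 + k1 r^2 times it, then the intrinsics apply), "world_from_camera" (4x4, takes a point from camera to world coordinates). Camera axes: x right, y down, z forward; pixel columns grow to the right and rows downward; lengths in m; the calibration is good to about 2 mm. A picture is of the moment at which its call begins: read the wrist's pose just before it. get_calibration takes no time and is no camera call; for the wrist camera it gives the pose at the moment of the call.
- close_job(): hands the job in; it is judged then, once.
Trained networks look in the newest picture that a camera, given by its name, has taken for a name from the list of things; names that differ only in an ending like _2 or _b are one class to them, and where a whole thing is asked for, a point or a joint stands for the part that bears it (a point fixed in the world has none). Each returns a list of dicts, best first, with "confidence" (0 to 1); they miss things now and then, are a little off and sometimes report something else, mostly with a low value. They report only what shows in the picture. A call takes as long as a camera call. They do not tell look-alikes from the thing itself.
- boxes_of(target, camera): "point" ([row, column] in pixels, amid what is visible of it).
- mark_of(target, camera): "point" ([row, column] in pixels: a listed point, or the origin of a listed thing).
The state is a dict: "time": time; "joint_pos": joint angles; "qd": joint speeds; "tau": joint torques, N m; "tool_pos": TCP position; "ee_rot": TCP orientation; "ft_force": force on the tool from outside, world axes, zero at the start; "moment": the same for the moment, N m; "width": finger opening in m; "grasp_force": force on a finger pad.
Only numpy, scipy, OpenCV 4.12 (cv2) and the standard library are available. Lean on these libraries where they do the work, as an engineer would, in place of code of your own. Each camera call takes 0.05 s, during which the arm holds its last target. There are 200 camera calls.

## Task

Move the four capped vials from the coloured cups of the aluminium transport rack into the four compartments of the white loading rack, in reverse order counted from the orange tabs: the vial that starts nearest the transport rack's orange tab goes into the compartment farthest from the loading rack's orange tab, the second nearest into the second farthest, and so on. Keep the vials upright, set each one down on its compartment's floor rather than dropping it, and leave all four standing there.

Things in the scene. Friction and masses are not known exactly. Their poses are not given: they have to be found in the camera images.
- transport_rack: Fixed bare aluminium plate, 198 x 60 x 8 mm, on the bench, with the four coloured cups in a row on it. Origin: centre of its underside, at bench height; the row runs along its x axis, z up. An orange tab (20 x 64 x 40 mm high) at the +x end, centred 109 mm from the origin, marks its tab end. Stands at any yaw, left or right of the other rack.
- loading_rack: Fixed white rack, 198 x 50 x 36 mm high, four open compartments in a row, empty at first. Origin: centre of its underside, at bench height; row along x, z up. Compartment centres at x = -72, -24, 24, 72 mm, y = 0; each 42 (along x) x 40 mm inside, floor 12 mm and wall tops 36 mm above the origin. An orange tab (20 x 64 x 40 mm high) at the +x end, 109 mm from the origin. Any yaw.
- cup_red: Fixed red open square cup, 46 mm wide outside, 40 inside, 28 mm high; one of four, 48 mm apart on the transport rack in shuffled order, sides parallel to the rack. It holds the red-capped vial at the start and then shows where that vial came from. Origin: centre of its underside, on the plate 8 mm above the bench; its floor is 3 mm, its rim 28 mm above the origin.
- cup_yellow: Fixed yellow open square cup, 46 mm wide outside, 40 inside, 28 mm high; one of four, 48 mm apart on the transport rack in shuffled order, sides parallel to the rack. It holds the yellow-capped vial at the start and then shows where that vial came from. Origin: centre of its underside, on the plate 8 mm above the bench; its floor is 3 mm, its rim 28 mm above the origin.
- cup_green: Fixed green open square cup, 46 mm wide outside, 40 inside, 28 mm high; one of four, 48 mm apart on the transport rack in shuffled order, sides parallel to the rack. It holds the green-capped vial at the start and then shows where that vial came from. Origin: centre of its underside, on the plate 8 mm above the bench; its floor is 3 mm, its rim 28 mm above the origin.
- cup_blue: Fixed blue open square cup, 46 mm wide outside, 40 inside, 28 mm high; one of four, 48 mm apart on the transport rack in shuffled order, sides parallel to the rack. It holds the blue-capped vial at the start and then shows where that vial came from. Origin: centre of its underside, on the plate 8 mm above the bench; its floor is 3 mm, its rim 28 mm above the origin.
- vial_red: Loose upright glass vial, red cap, 35 g: glass 25 mm across, 53 mm high; cap above it 27 mm across, 22 mm high; 75 mm in all. Origin: centre of its underside, z up. Starts in the red cup, up to 5 mm off centre. Take the cap from above, fingers on the long sides of the row (neighbours leave some 20 mm along the row; loose items under 20 mm high lie beside the racks).
- vial_yellow: Loose upright glass vial, yellow cap, 35 g: glass 25 mm across, 53 mm high; cap above it 27 mm across, 22 mm high; 75 mm in all. Origin: centre of its underside, z up. Starts in the yellow cup, up to 5 mm off centre. Take the cap from above, fingers on the long sides of the row (neighbours leave some 20 mm along the row; loose items under 20 mm high lie beside the racks).
- vial_green: Loose upright glass vial, green cap, 35 g: glass 25 mm across, 53 mm high; cap above it 27 mm across, 22 mm high; 75 mm in all. Origin: centre of its underside, z up. Starts in the green cup, up to 5 mm off centre. Take the cap from above, fingers on the long sides of the row (neighbours leave some 20 mm along the row; loose items under 20 mm high lie beside the racks).
- vial_blue: Loose upright glass vial, blue cap, 35 g: glass 25 mm across, 53 mm high; cap above it 27 mm across, 22 mm high; 75 mm in all. Origin: centre of its underside, z up. Starts in the blue cup, up to 5 mm off centre. Take the cap from above, fingers on the long sides of the row (neighbours leave some 20 mm along the row; loose items under 20 mm high lie beside the racks).
Mind the look-alikes: they are no part of the job. What is shaped like the vial_green but purple is not meant.

How it is judged:
By the outcome, as a careful person would: the job done as asked, in the order asked, and still so for the second after the job is handed in, with the robot touching nothing.
It also fails if it takes over 96 s, if anything falls off the work surface, if the arm or the gripper's body presses on something with over 40 N, if the wrist force passes 120 N, or if a joint passes its speed limit or range.

## Working session

There is one attempt and no reset: what is moved stays moved. The work goes in short steps, Python scripts to look and compute and a shell command to move; the robot and the scene stay as the last step left them, time stands still between calls to the robot, and variables do not carry over. Pictures are saved under pics/ and viewed, at most 14 in all, crops included, and the job is handed in when it is done.

```bash
mkdir -p pics
cat > h.py <<'E'
import numpy as np, cv2
from workcell import *
def world(cam,px,depth=None,z=None,cal=None):
    c=cal or get_calibration(cam);K=np.array(c["K"]);T=np.array(c["world_from_camera"])
    r,col=px
    d=np.array([(col-K[0,2])/K[0,0],(r-K[1,2])/K[1,1]]);u=d.copy()
    for _ in range(20): u=d/(1+c["k1"]*(u@u))
    ray=T[:3,:3]@np.array([u[0],u[1],1]);o=T[:3,3]
    if z is not None: return o+ray*(z-o[2])/ray[2]
    return o+ray*depth
def snap(cam,name):
    p,d=snapshot(cam);cv2.imwrite(f"pics/{name}.png",p);np.save(f"pics/{name}.npy",d);return p,d
E
python3 - <<'E'
from h import *
p,d=snap("scene","scene0");q,e=snap("side","side0")
s=state();print(s["tool_pos"],s["ee_rot"],s["width"],s["ft_force"])
for c in ("scene","side"):
    T=get_calibration(c)["world_from_camera"];print(c,np.round(np.array(T),3).tolist())
for n in ["vial_red","vial_yellow","vial_green","vial_blue","cup_red","cup_yellow","cup_green","cup_blue","transport_rack","loading_rack"]:
    print(n,[(np.round(b["point"]).tolist(),round(b["confidence"],2)) for b in boxes_of(n,"scene")][:4])
E
```

```text
[ 0.14755903 -0.52928091  0.19062376] [-1.79882573e+02 -1.34751488e-02  1.55694460e+01] 0.0855528607482731 [-0.14398097 -0.31465183  0.1007237 ]
scene [[0.794, 0.505, -0.339, 0.939], [0.608, -0.67, 0.427, -0.433], [-0.012, -0.545, -0.838, 0.924], [0.0, 0.0, 0.0, 1.0]]
side [[-0.991, -0.056, 0.123, 0.451], [-0.133, 0.539, -0.832, 0.87], [-0.02, -0.84, -0.542, 0.618], [0.0, 0.0, 0.0, 1.0]]
vial_red [([139.0, 288.0], 0.81), ([160.0, 331.0], 0.72)]
vial_yellow [([148.0, 358.0], 0.69)]
vial_green [([195.0, 372.0], 0.87), ([146.0, 336.0], 0.86), ([117.0, 362.0], 0.75), ([141.0, 285.0], 0.4)]
vial_blue [([145.0, 310.0], 0.82), ([161.0, 331.0], 0.21)]
cup_red [([157.0, 286.0], 0.64), ([150.0, 357.0], 0.27)]
cup_yellow [([161.0, 350.0], 0.96)]
cup_green [([163.0, 330.0], 0.78)]
cup_blue [([159.0, 309.0], 0.93)]
transport_rack [([170.0, 283.0], 0.98)]
loading_rack [([260.0, 175.0], 0.81), ([141.0, 285.0], 0.43)]
```

View pics/scene0.png

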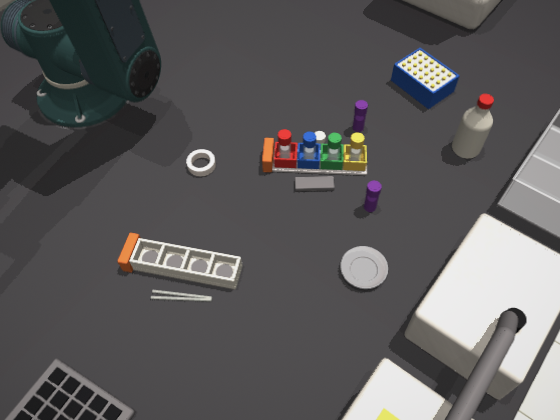

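View pics/side0.png

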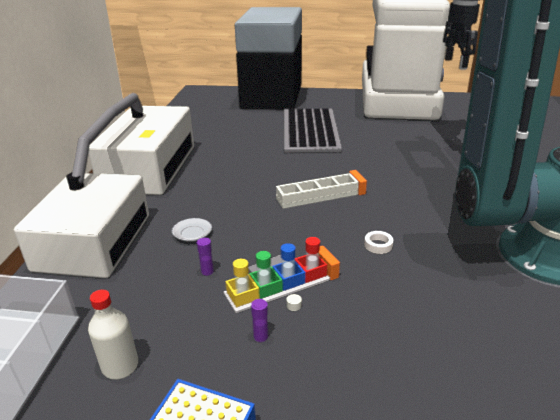

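The scene view shows the transport rack with its orange tab at (155,268), followed by red (139,285), blue (145,309), green (146,335) and yellow (148,358). The loading rack's tab is at (252,130), with compartments at (257,150) to (270,224). The purple look-alikes at (117,360) and (195,372) stand free of the rack, so they aren't targets. The side view shows the same order.

Run:
```python
from h import *
def cloud(cam,name):
    p=cv2.imread(f"pics/{name}.png");d=np.load(f"pics/{name}.npy");c=get_calibration(cam)
    K=np.array(c["K"]);D=np.array([c["k1"],0,0,0,0.])
    T=np.array(c["world_from_camera"])
    v,u=np.mgrid[:420,:560];uv=np.stack([u,v],-1).reshape(-1,1,2).astype(float)
    n=cv2.undistortPoints(uv,K,D).reshape(-1,2)
    P=np.c_[n,np.ones(len(n))]*d.reshape(-1,1);W=P@T[:3,:3].T+T[:3,3]
    return p,d,W.reshape(420,560,3)
for cam,name in (("scene","scene0"),("side","side0")):
    p,d,W=cloud(cam,name);hsv=cv2.cvtColor(p,cv2.COLOR_BGR2HSV);ok=d>0
    H,S,V=[hsv[...,i].astype(int) for i in range(3)]
    reg=ok&(W[...,0]>.2)&(W[...,0]<.75)&(abs(W[...,1])<.5)
    print(cam)
    for n,(a,b) in dict(red=(-5,5),blue=(105,120),green=(55,85),yellow=(22,33)).items():
        h=np.where(H>170,H-180,H);m=reg&(h>=a)&(h<=b)&(S>130)
        cap=m&(W[...,2]>.066)&(W[...,2]<.1);top=m&(W[...,2]>.082)&(W[...,2]<.092);cup=m&(W[...,2]<.045)
        f=lambda m:(np.round((W[m].min(0)+W[m].max(0))/2,4),np.round(W[m].mean(0),4),m.sum())
        print(n,"cap",f(cap) if cap.any() else 0,"top",f(top) if top.any() else 0, "cup",f(cup)[1:] if cup.any() else 0)
    o=reg&(H>5)&(H<14)&(S>180)&(W[...,2]>.034)&(W[...,2]<.046)
    n_,l,st,ce=cv2.connectedComponentsWithStats(o.astype(np.uint8))
    for i in range(1,n_):
        if st[i,4]>20: print("tab",cv2.minAreaRect((W[l==i][:,:2]*1000).astype(np.float32)),ce[i].round(),st[i,4])
    w=reg&(S<60)&(V>140)&(W[...,2]>.03)&(W[...,2]<.042)
    n_,l,st,ce=cv2.connectedComponentsWithStats(w.astype(np.uint8),connectivity=8)
    for i in range(1,n_):
        if st[i,4]>60: print("white",cv2.minAreaRect((W[l==i][:,:2]*1000).astype(np.float32)),ce[i].round(),st[i,4])
```

```text
scene
red cap (array([0.4949, 0.1239, 0.0797]), array([0.4969, 0.1209, 0.0832]), np.int64(185)) top (array([0.4947, 0.1242, 0.0868]), array([0.4953, 0.123 , 0.0873]), np.int64(125)) cup (array([0.4993, 0.1198, 0.0246]), np.int64(404))
blue cap (array([0.5389, 0.1498, 0.0788]), array([0.5405, 0.146 , 0.0833]), np.int64(177)) top (array([0.5384, 0.1502, 0.087 ]), array([0.539 , 0.1482, 0.0877]), np.int64(116)) cup (array([0.5982, 0.3583, 0.0245]), np.int64(1180))
green cap (array([0.5805, 0.1767, 0.0793]), array([0.5822, 0.1736, 0.0837]), np.int64(167)) top (array([0.5805, 0.1767, 0.0868]), array([0.581 , 0.1754, 0.0874]), np.int64(117)) cup (array([0.5791, 0.1694, 0.0258]), np.int64(314))
yellow cap (array([0.6167, 0.2046, 0.0788]), array([0.6177, 0.2011, 0.0835]), np.int64(177)) top (array([0.6162, 0.2053, 0.0867]), array([0.6167, 0.2032, 0.0872]), np.int64(124)) cup (array([0.619 , 0.2006, 0.0263]), np.int64(321))
tab ((478.7723083496094, 98.61163330078125), (16.366975784301758, 52.093379974365234), 16.55147361755371) [270. 157.] 48
tab ((419.50506591796875, -260.66192626953125), (1
[... 778 characters left out ...]
9 , 0.0858]), array([0.5786, 0.1808, 0.0858]), np.int64(124)) cup (array([0.5673, 0.1855, 0.0258]), np.int64(421))
yellow cap (array([0.6147, 0.2074, 0.0776]), array([0.6135, 0.2114, 0.0807]), np.int64(235)) top (array([0.6147, 0.2067, 0.0855]), array([0.6145, 0.2082, 0.0859]), np.int64(135)) cup (array([0.613 , 0.2128, 0.0256]), np.int64(537))
tab ((403.4730529785156, -228.32333374023438), (18.341142654418945, 58.916473388671875), 25.64213752746582) [359. 178.] 29
tab ((466.087890625, 105.0548095703125), (20.523298263549805, 63.603878021240234), 32.97885513305664) [327. 258.] 93
white ((502.7276916503906, -185.61598205566406), (200.5, 57.561561584472656), 25.357358932495117) [316. 185.] 573
```

```bash
cat >> h.py <<'E'
from scipy.spatial.transform import Rotation as R
def go(x,y,z,yaw,verbose=True):
    s=state();r=R.from_euler("xyz",s["ee_rot"],degrees=True);t=R.from_euler("xyz",[180,0,yaw],degrees=True)
    rv=(r.inv()*t).as_rotvec(degrees=True)
    print("t",round(s["time"],2),"turn",rv.round(1),"then shift",(t.inv().apply(np.array([x,y,z])-s["tool_pos"])*1000).round(1),"f",np.round(s["ft_force"],1),"w",round(s["width"],4),"g",round(s["grasp_force"],1))
V=dict(red=(.4943,.1247),blue=(.5377,.1506),green=(.5797,.1779),yellow=(.6155,.2060))
C={k:(.5028+.9033*a,-.1861+.4289*a) for k,a in dict(red=.072,blue=.024,green=-.024,yellow=-.072).items()}
YT,YL=33.,25.4
E
python3 - <<'E'
from h import *
from math import *
for px in [(104,361),(184,374)]:
    w=world("scene",px,z=.075);d=w[:2]-np.array(V["red"]);a=radians(33)
    print(w.round(3),"along/perp from red",(d@[cos(a),sin(a)]).round(3),(d@[-sin(a),cos(a)]).round(3))
for k,v in V.items():
    d=np.array(v)-V["red"];a=radians(33);print(k,(d@[cos(a),sin(a)]).round(4),(d@[-sin(a),cos(a)]).round(4),np.round(C[k],4))
go(*V["red"],.15,YT)
go(*V["red"],.055,YT)
E
```

```text
[0.567 0.295 0.075] along/perp from red 0.154 0.103
[0.7   0.137 0.075] along/perp from red 0.179 -0.102
red 0.0 0.0 [ 0.5678 -0.1552]
blue 0.0505 -0.0019 [ 0.5245 -0.1758]
green 0.1006 -0.0019 [ 0.4811 -0.1964]
yellow 0.1459 0.0022 [ 0.4378 -0.217 ]
t 0.6 turn [  0.    0.  -17.4] then shift [ 647.2 -360.1   41.8] f [-1.1  0.7  0.1] w 0.0852 g 0.0
t 0.6 turn [  0.    0.  -17.4] then shift [ 647.2 -360.1  136.8] f [-1.1  0.7  0.1] w 0.0852 g 0.0
```

Run:
```python
import cv2
p=cv2.imread("pics/scene0.png")
cv2.imwrite("pics/crop.png",cv2.resize(p[90:220,250:400],None,fx=4.5,fy=4.5,interpolation=cv2.INTER_CUBIC))
```

```text
(no output)
```

View pics/crop.png

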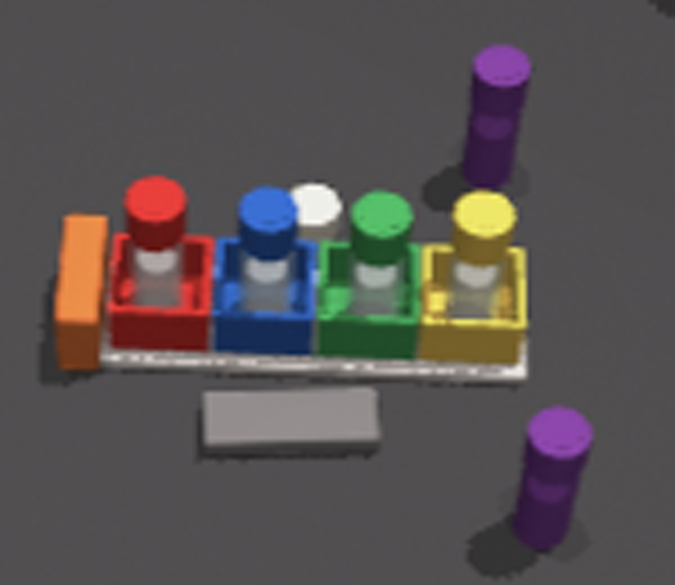

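The enlarged crop confirms tab, red, blue, green, yellow. The two purple vials stand about 100 mm off the row, so the open gripper clears them.

```bash
python3 -m crank '[{"az":-8.7},{"az":-8.7},{"dx":49.8,"dy":-27.7,"dz":3},{"dx":49.8,"dy":-27.7,"dz":3},{"dx":49.8,"dy":-27.7,"dz":3},{"dx":49.8,"dy":-27.7,"dz":3},{"dx":49.8,"dy":-27.7,"dz":3},{"dx":49.8,"dy":-27.7,"dz":3},{"dx":49.8,"dy":-27.7,"dz":3},{"dx":49.8,"dy":-27.7,"dz":3},{"dx":49.8,"dy":-27.7,"dz":3},{"dx":49.8,"dy":-27.7,"dz":3},{"dx":49.8,"dy":-27.7,"dz":3},{"dx":49.8,"dy":-27.7,"dz":3},{"dx":49.8,"dy":-27.7,"dz":3},{},{}]'
python3 - <<'E'
from h import *
go(*V["red"],.15,YT)
snap("wrist","w1")
p=get_calibration("wrist");print(np.round(p["world_from_camera"],3).tolist())
E
```

```text
t 0.6 turn [  0.    0.  -17.4] then shift [ 647.2 -360.1   41.8] f [-1.1  0.7  0.1] w 0.0852 g 0.0
[[0.269, -0.924, -0.273, 0.218], [-0.963, -0.258, -0.077, -0.51], [0.0, 0.284, -0.959, 0.374], [0.0, 0.0, 0.0, 1.0]]invalid input
```

View pics/w1.png

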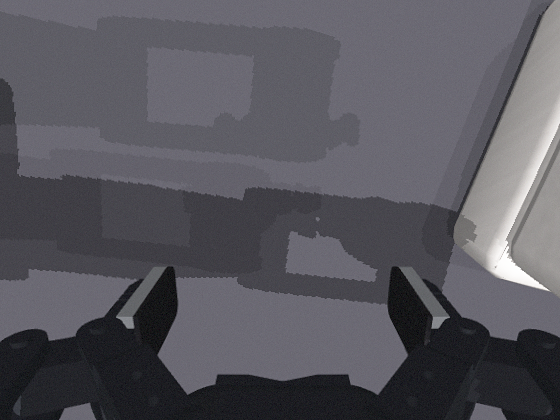

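The call was refused and the arm hasn't moved; the wrist view shows only bare bench. The rows probably need every key, so I'll test that with the turn.

```bash
python3 -m crank '[{"dx":0,"dy":0,"dz":0,"ax":0,"ay":0,"az":-8.7,"claw":1},{"dx":0,"dy":0,"dz":0,"ax":0,"ay":0,"az":-8.7,"claw":1},{"dx":49.8,"dy":-27.7,"dz":3,"ax":0,"ay":0,"az":0,"claw":1},{"dx":49.8,"dy":-27.7,"dz":3,"ax":0,"ay":0,"az":0,"claw":1},{"dx":49.8,"dy":-27.7,"dz":3,"ax":0,"ay":0,"az":0,"claw":1},{"dx":49.8,"dy":-27.7,"dz":3,"ax":0,"ay":0,"az":0,"claw":1},{"dx":49.8,"dy":-27.7,"dz":3,"ax":0,"ay":0,"az":0,"claw":1},{"dx":49.8,"dy":-27.7,"dz":3,"ax":0,"ay":0,"az":0,"claw":1},{"dx":49.8,"dy":-27.7,"dz":3,"ax":0,"ay":0,"az":0,"claw":1},{"dx":49.8,"dy":-27.7,"dz":3,"ax":0,"ay":0,"az":0,"claw":1},{"dx":49.8,"dy":-27.7,"dz":3,"ax":0,"ay":0,"az":0,"claw":1},{"dx":49.8,"dy":-27.7,"dz":3,"ax":0,"ay":0,"az":0,"claw":1},{"dx":49.8,"dy":-27.7,"dz":3,"ax":0,"ay":0,"az":0,"claw":1},{"dx":49.8,"dy":-27.7,"dz":3,"ax":0,"ay":0,"az":0,"claw":1},{"dx":49.8,"dy":-27.7,"dz":3,"ax":0,"ay":0,"az":0,"claw":1},{"dx":0,"dy":0,"dz":0,"ax":0,"ay":0,"az":0,"claw":1},{"dx":0,"dy":0,"dz":0,"ax":0,"ay":0,"az":0,"claw":1}]'
python3 - <<'E'
from h import *
go(*V["red"],.15,YT)
snap("wrist","w2")
E
```

```text
time: 2.78
tool_pos: [0.4945, 0.1244, 0.1525]
ee_rot: [180.0, 0.1, 33.0]
ft_force: [-0.9, -0.6, 0.1]
width: 0.0855
grasp_force: 0.0
t 2.77 turn [0.  0.1 0. ] then shift [-0.  -0.4  2.5] f [-0.9 -0.6  0.1] w 0.0855 g 0.0
```

View pics/w2.png

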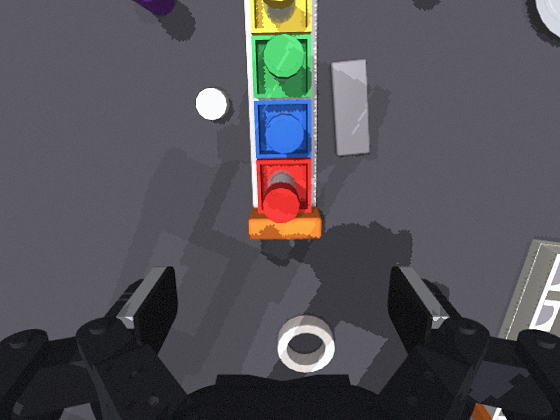

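The wrist view shows the row straight ahead and parallel to the tool: red cap (203,282), blue (132,285), green (55,284). I'll cross-check the cap positions from here.

Run:
```python
from h import *
for k,px in dict(red=(203,281.5),blue=(132,285),green=(55,284.5)).items(): print(k,world("wrist",px,z=.086).round(4),V[k])
a=world("wrist",(60,252),z=.036);b=world("wrist",(180,258),z=.036);print(np.degrees(np.arctan2(*(a-b)[1::-1])))
```

```text
red [0.4953 0.1249 0.086 ] (0.4943, 0.1247)
blue [0.5387 0.1501 0.086 ] (0.5377, 0.1506)
green [0.5795 0.1771 0.086 ] (0.5797, 0.1779)
34.7353219826342
```

```bash
python3 -m crank '[{"dx":0,"dy":0,"dz":45,"ax":0,"ay":0,"az":0,"claw":1},{"dx":0,"dy":0,"dz":38,"ax":0,"ay":0,"az":0,"claw":1},{"dx":0,"dy":0,"dz":15,"ax":0,"ay":0,"az":0,"claw":1},{"dx":0,"dy":0,"dz":0,"ax":0,"ay":0,"az":0,"claw":0.2},{"dx":0,"dy":0,"dz":0,"ax":0,"ay":0,"az":0,"claw":0.2},{"dx":0,"dy":0,"dz":0,"ax":0,"ay":0,"az":0,"claw":0.2},{"dx":0,"dy":0,"dz":0,"ax":0,"ay":0,"az":0,"claw":0.2},{"dx":0,"dy":0,"dz":0,"ax":0,"ay":0,"az":0,"claw":0.2},{"dx":0,"dy":0,"dz":0,"ax":0,"ay":0,"az":0,"claw":0.2}]'
python3 -c "
from h import *
s=state();print(s['ft_force'])"
```

```text
time: 3.95
tool_pos: [0.4948, 0.1247, 0.0547]
ee_rot: [180.0, 0.0, 33.0]
ft_force: [0.5, 0.5, 0.3]
width: 0.0169
grasp_force: 0.0
[0.49584122 0.47126801 0.34654303]
```

```bash
python3 -c "
from h import *
p,_=snap('wrist','w3');s,_=snap('side','s3');t,_=snap('scene','c3')
a=cv2.resize(s[200:340,180:380],(400,280),interpolation=2);b=cv2.resize(t[90:220,230:400],(400,280),interpolation=2)
c=cv2.resize(p,(400,300));cv2.imwrite('pics/m3.png',np.vstack([np.hstack([a,b]),np.hstack([c,c*0])]))"
```

```text
(no output)
```

View pics/m3.png

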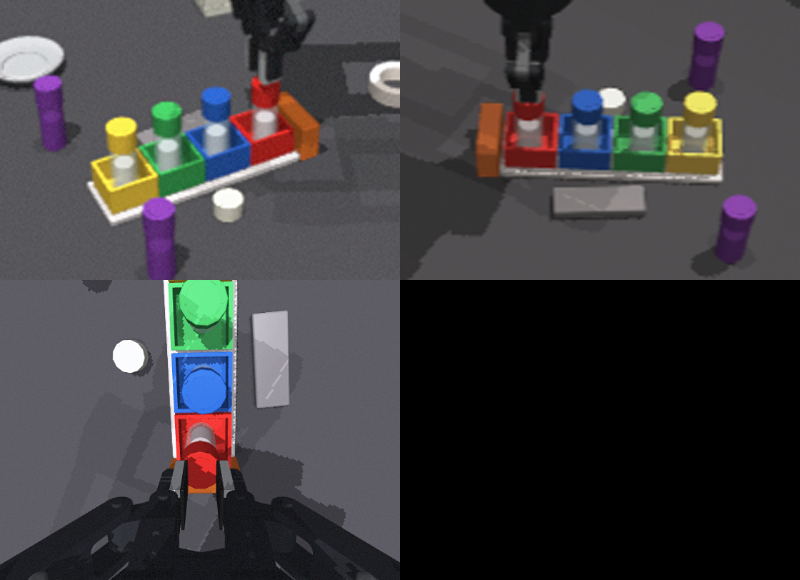

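```bash
python3 -c "
from h import *
p=cv2.imread('pics/w3.png');s=cv2.imread('pics/s3.png');t=cv2.imread('pics/c3.png')
f=lambda i,r,c,h,w:cv2.resize(i[r:r+h,c:c+w],(400,300),interpolation=2)
cv2.imwrite('pics/m4.png',np.vstack([np.hstack([f(s,210,285,60,80),f(t,100,250,60,80)]),np.hstack([f(p,210,180,150,200),f(p,100,180,150,200)])]))
c=get_calibration('wrist')
T=np.linalg.inv(c['world_from_camera']);K=np.array(c['K']);tp=np.array(state()['tool_pos'])
for dz in (0,.019,.031):
    q=T@np.r_[tp+[0,0,dz],1];print(dz,cv2.projectPoints(q[None,:3],np.zeros(3),np.zeros(3),K,np.array([c['k1'],0,0,0,0.]))[0].round(1))
print(state()['width'],state()['grasp_force'],state()['time'])
"
```

```text
0 [[[282.1 239.4]]]
0.019 [[[282.1 253.9]]]
0.031 [[[282.  264.6]]]
0.016907039526240304 0.0 4.1
```

View pics/m4.png

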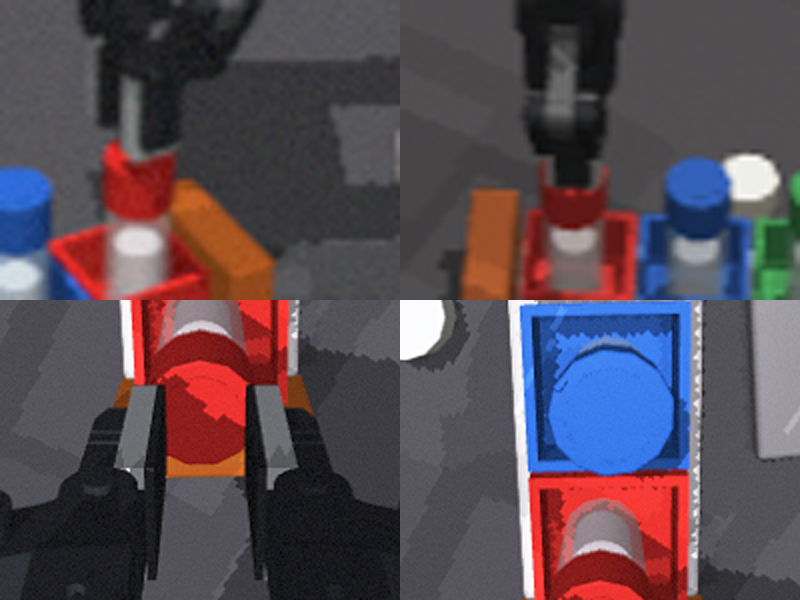

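Both views show the pads straddling the red cap with only the upper 10 mm or so overlapped and no grip yet. I'll open a little, go 8 mm lower and close fully.

```bash
python3 -m crank '[{"dx":0,"dy":0,"dz":0,"ax":0,"ay":0,"az":0,"claw":0.6},{"dx":0,"dy":0,"dz":0,"ax":0,"ay":0,"az":0,"claw":0.6},{"dx":0,"dy":0,"dz":8,"ax":0,"ay":0,"az":0,"claw":0.6},{"dx":0,"dy":0,"dz":0,"ax":0,"ay":0,"az":0,"claw":0},{"dx":0,"dy":0,"dz":0,"ax":0,"ay":0,"az":0,"claw":0},{"dx":0,"dy":0,"dz":0,"ax":0,"ay":0,"az":0,"claw":0},{"dx":0,"dy":0,"dz":0,"ax":0,"ay":0,"az":0,"claw":0},{"dx":0,"dy":0,"dz":0,"ax":0,"ay":0,"az":0,"claw":0}]'
python3 -c "
from h import *
p,_=snap('wrist','w5');s,_=snap('side','s5')
f=lambda i,r,c,h,w:cv2.resize(i[r:r+h,c:c+w],(400,300),interpolation=2)
cv2.imwrite('pics/m5.png',np.hstack([f(s,210,285,60,80),f(p,210,180,150,200)]))
print(state()['ft_force'],state()['width'],state()['grasp_force'])"
```

```text
time: 5.1
tool_pos: [0.4958, 0.1251, 0.0483]
ee_rot: [180.0, -0.2, 33.0]
ft_force: [-1.6, 0.6, 5.7]
width: -0.0003
grasp_force: 3.0
[-0.04059128  0.85242265  5.9493432 ] 1.0948955574189655e-05 2.992392412852496
```

View pics/m5.png

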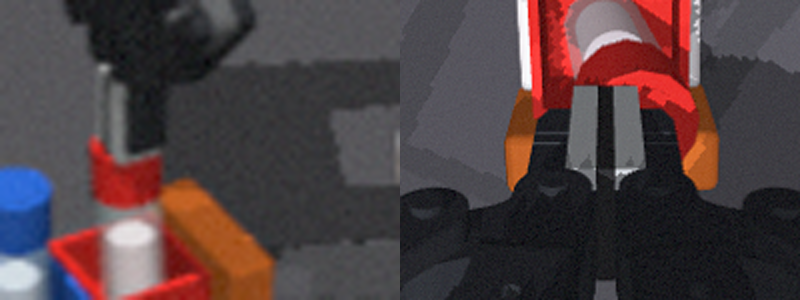

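The fingers have shut on top of the cap (5.9 N upward), so the real fingertips are higher than the reported TCP. I'll measure the tips from depth.

```bash
python3 -c "
from h import *
d=np.load('pics/w5.npy');print(state()['tool_pos'])
for px in [(254,275),(262,275),(275,275),(290,276),(254,291),(262,291),(290,288),(250,320),(245,325)]: print(px,d[px],world('wrist',px,depth=d[px]).round(4))
e=np.load('pics/s5.npy');p=cv2.imread('pics/s5.png')
for r in range(226,262,3): print(r,[ (p[r,c].tolist(),world('side',(r,c),depth=e[r,c]).round(3).tolist()) for c in (308,312)])
"
```

```text
[0.49579433 0.12509822 0.04827642]
(254, 275) 0.14782655 [0.5042 0.134  0.0945]
(262, 275) 0.14098495 [0.5041 0.1338 0.1017]
(275, 275) 0.13117364 [0.504  0.1335 0.112 ]
(290, 276) 0.12135314 [0.504  0.1329 0.1223]
(254, 291) 0.14892076 [0.5074 0.1283 0.0935]
(262, 291) 0.14088322 [0.5076 0.1286 0.1018]
(290, 288) 0.11950132 [0.507 0.13  0.124]
(250, 320) 0.16047111 [0.5121 0.1156 0.0823]
(245, 325) 0.24020962 [0.4945 0.0902 0.0076]
226 [([63, 64, 62], [0.501, 0.14, 0.128]), ([33, 28, 31], [0.493, 0.155, 0.139])]
229 [([113, 113, 111], [0.501, 0.136, 0.119]), ([38, 36, 37], [0.494, 0.137, 0.12])]
232 [([121, 122, 119], [0.501, 0.137, 0.113]), ([36, 33, 31], [0.494, 0.137, 0.113])]
235 [([121, 122, 120], [0.501, 0.134, 0.105]), ([36, 38, 31], [0.493, 0.14, 0.109])]
238 [([124, 128, 125], [0.501, 0.137, 0.1]), ([40, 33, 36], [0.493, 0.139, 0.101])]
241 [([119, 120, 128], [0.501, 0.137, 0.093]), ([101, 103, 104], [0.494, 0.13, 0.089])]
244 [([30, 36, 142], [0.501, 0.13, 0.081]), ([26, 30, 139], [0.493, 0.131, 0.082])]
247 [([31, 38, 179], [0.501, 0.132, 0.075]), ([27, 25, 138], [0.493, 0.129, 0.074])]
250 [([34, 36, 176], [0.501, 0.132, 0.069]), ([34, 43, 156], [0.493, 0.13, 0.068])]
253 [([135, 136, 130], [0.501, 0.132, 0.062]), ([133, 134, 174], [0.493, 0.131, 0.061])]
256 [([223, 220, 226], [0.501, 0.13, 0.053]), ([222, 221, 226], [0.493, 0.132, 0.055])]
259 [([180, 179, 188], [0.5, 0.131, 0.047]), ([190, 188, 199], [0.493, 0.132, 0.048])]
```

Tips measure about z=.086 while the TCP reads .048, so the real fingertips sit about 38 mm behind the reported TCP; laterally they agree. I'll grip at a reported z of about .017.

```bash
python3 -m crank '[{"dx":0,"dy":0,"dz":-12,"ax":0,"ay":0,"az":0,"claw":0},{"dx":0,"dy":0,"dz":0,"ax":0,"ay":0,"az":0,"claw":0.8},{"dx":0,"dy":0,"dz":0,"ax":0,"ay":0,"az":0,"claw":0.8},{"dx":0,"dy":0,"dz":0,"ax":0,"ay":0,"az":0,"claw":0.8},{"dx":0,"dy":0,"dz":0,"ax":0,"ay":0,"az":0,"claw":0.8},{"dx":0,"dy":0,"dz":0,"ax":0,"ay":0,"az":0,"claw":0.8}]'
python3 -c "
from h import *
go(*V['red'],.017,YT);p,d=snap('wrist','w6');print(world('wrist',(212,282),z=.086));
h=cv2.cvtColor(p,cv2.COLOR_BGR2HSV);cv2.imwrite('pics/w6c.png',p[150:400,130:430])"
```

```text
time: 5.95
tool_pos: [0.4947, 0.1246, 0.0585]
ee_rot: [-180.0, 0.0, 33.0]
ft_force: [0.2, -0.5, 0.0]
width: 0.0683
grasp_force: 0.0
t 5.95 turn [-0.  0. -0.] then shift [-0.2 -0.3 41.5] f [ 0.2 -0.5  0. ] w 0.0683 g 0.0
[0.51499418 0.13775782 0.086     ]
```

View pics/w6c.png

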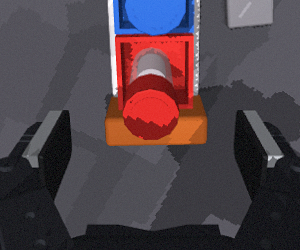

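The red vial is still standing, centred between the open fingers.

```bash
python3 -m crank '[{"dx":0,"dy":0,"dz":24,"ax":0,"ay":0,"az":0,"claw":0.8},{"dx":0,"dy":0,"dz":17,"ax":0,"ay":0,"az":0,"claw":0.8},{"dx":0,"dy":0,"dz":0,"ax":0,"ay":0,"az":0,"claw":0.2},{"dx":0,"dy":0,"dz":0,"ax":0,"ay":0,"az":0,"claw":0.2},{"dx":0,"dy":0,"dz":0,"ax":0,"ay":0,"az":0,"claw":0.2},{"dx":0,"dy":0,"dz":0,"ax":0,"ay":0,"az":0,"claw":0.2},{"dx":0,"dy":0,"dz":0,"ax":0,"ay":0,"az":0,"claw":0.2}]'
```

```text
time: 6.88
tool_pos: [0.4955, 0.1247, 0.0186]
ee_rot: [179.9, -0.1, 33.0]
ft_force: [0.2, -0.1, 3.6]
width: 0.025
grasp_force: 58.9
```

```bash
python3 -m crank '[{"dx":0,"dy":0,"dz":-15,"ax":0,"ay":0,"az":0,"claw":0.2},{"dx":0,"dy":0,"dz":-40,"ax":0,"ay":0,"az":0,"claw":0.2},{"dx":0,"dy":0,"dz":-45,"ax":0,"ay":0,"az":0,"claw":0.2},{"dx":0,"dy":0,"dz":0,"ax":0,"ay":0,"az":7.6,"claw":0.2},{"dx":0,"dy":0,"dz":0,"ax":0,"ay":0,"az":0,"claw":0.2}]'
python3 -c "
from h import *
go(*C['red'],.12,YL);p,d=snap('wrist','w7');s,e=snap('side','s7')
f=lambda i,r,c,h,w:cv2.resize(i[r:r+h,c:c+w],(400,300),interpolation=2)
cv2.imwrite('pics/m7.png',np.hstack([f(s,150,250,120,160),f(p,150,130,225,300)]))
T=np.array(get_calibration('side')['world_from_camera'])
h=cv2.cvtColor(s,cv2.COLOR_BGR2HSV)
m=((h[...,0]<6)|(h[...,0]>174))&(h[...,1]>130)&(e>0);m[240:]=0
ys,xs=np.nonzero(m);W=np.array([world('side',(r,c),depth=e[r,c]) for r,c in zip(ys,xs)]);k=(W[:,2]>.12)&(W[:,0]<.6);W=W[k];print(W.min(0).round(3),W.max(0).round(3),len(W),state()['tool_pos'])"
```

```text
time: 7.5
tool_pos: [0.4951, 0.1246, 0.119]
ee_rot: [180.0, -0.1, 25.5]
ft_force: [-0.2, -0.4, -1.7]
width: 0.0255
grasp_force: 58.8
t 7.5 turn [ 0.  -0.1  0.1] then shift [-54.3 284.   -1. ] f [-0.2 -0.4 -1.7] w 0.0255 g 58.8
[0.498 0.114 0.165] [0.509 0.147 0.203] 60 [0.49425004 0.12452455 0.11732762]
```

View pics/m7.png

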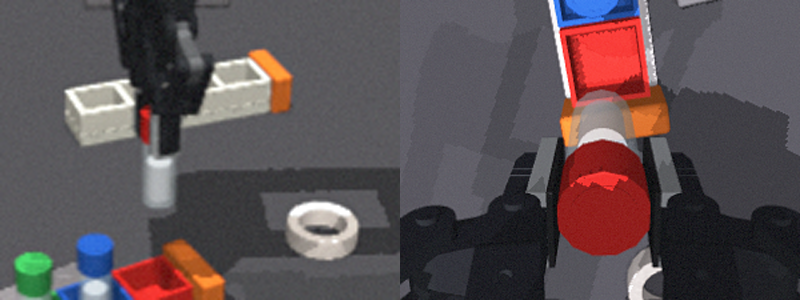

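Held upright. Carrying it over to the far compartment.

```bash
python3 -m crank '[{"dx":-5,"dy":26,"dz":0,"ax":0,"ay":0,"az":0,"claw":0.2},{"dx":-9,"dy":47,"dz":0,"ax":0,"ay":0,"az":0,"claw":0.2},{"dx":-9,"dy":47,"dz":0,"ax":0,"ay":0,"az":0,"claw":0.2},{"dx":-9,"dy":47,"dz":0,"ax":0,"ay":0,"az":0,"claw":0.2},{"dx":-9,"dy":47,"dz":0,"ax":0,"ay":0,"az":0,"claw":0.2},{"dx":-9,"dy":46,"dz":0,"ax":0,"ay":0,"az":0,"claw":0.2},{"dx":-4,"dy":24,"dz":0,"ax":0,"ay":0,"az":0,"claw":0.2},{"dx":0,"dy":0,"dz":0,"ax":0,"ay":0,"az":0,"claw":0.2},{"dx":0,"dy":0,"dz":0,"ax":0,"ay":0,"az":0,"claw":0.2}]'
python3 -c "
from h import *
go(*C['red'],.0196,YL);p,d=snap('wrist','w8')"
```

```text
time: 8.72
tool_pos: [0.5674, -0.1537, 0.1173]
ee_rot: [-179.9, 0.0, 25.5]
ft_force: [0.5, -0.4, 0.0]
width: 0.0251
grasp_force: 59.0
t 8.72 turn [-0.1  0.   0.1] then shift [-0.2  1.5 97.7] f [ 0.5 -0.4  0. ] w 0.0251 g 59.0
```

View pics/w8.png

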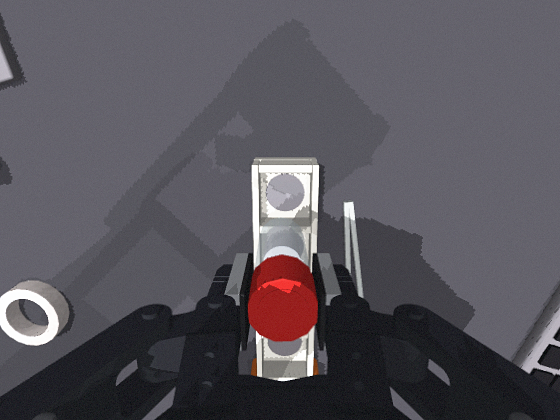

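The rack lies straight under the tool, and the end compartment's floor disc is at (191,285).

```bash
python3 -c "
from h import *
print(world('wrist',(192,285.5),z=.012).round(4),C['red'],world('wrist',(345,285),z=.012).round(4),C['yellow'],C['green'])"
```

```text
[ 0.5681 -0.1561  0.012 ] (0.5678376, -0.1552192) [ 0.4339 -0.22    0.012 ] (0.4377624, -0.21698079999999997) (0.4811208, -0.1963936)
```

```bash
python3 -m crank '[{"dx":0,"dy":2,"dz":40,"ax":0,"ay":0,"az":0,"claw":0.2},{"dx":0,"dy":0,"dz":40,"ax":0,"ay":0,"az":0,"claw":0.2},{"dx":0,"dy":0,"dz":12,"ax":0,"ay":0,"az":0,"claw":0.2},{"dx":0,"dy":0,"dz":2,"ax":0,"ay":0,"az":0,"claw":0.2},{"dx":0,"dy":0,"dz":1,"ax":0,"ay":0,"az":0,"claw":0.2},{"dx":0,"dy":0,"dz":0,"ax":0,"ay":0,"az":0,"claw":0.2},{"dx":0,"dy":0,"dz":0,"ax":0,"ay":0,"az":0,"claw":0.2}]'
```

```text
time: 9.65
tool_pos: [0.5693, -0.1573, 0.024]
ee_rot: [179.9, -0.1, 25.4]
ft_force: [-1.0, -0.1, -1.3]
width: 0.0254
grasp_force: 59.0
```

```bash
python3 -m crank '[{"dx":0,"dy":-1,"dz":1,"ax":0,"ay":0,"az":0,"claw":0.2},{"dx":0,"dy":0,"dz":1,"ax":0,"ay":0,"az":0,"claw":0.2},{"dx":0,"dy":0,"dz":0,"ax":0,"ay":0,"az":0,"claw":0.2}]'; python3 -m crank '[{"dx":0,"dy":0,"dz":1,"ax":0,"ay":0,"az":0,"claw":0.2},{"dx":0,"dy":0,"dz":0,"ax":0,"ay":0,"az":0,"claw":0.2}]'
```

```text
time: 10.02
tool_pos: [0.568, -0.156, 0.0205]
ee_rot: [-180.0, 0.0, 25.4]
ft_force: [0.4, -0.2, -1.2]
width: 0.0251
grasp_force: 59.0
time: 10.28
tool_pos: [0.5682, -0.1561, 0.0197]
ee_rot: [180.0, -0.0, 25.4]
ft_force: [-0.5, 0.1, -0.5]
width: 0.0254
grasp_force: 59.1
```

```bash
python3 -m crank '[{"dx":0,"dy":0,"dz":1,"ax":0,"ay":0,"az":0,"claw":0.2},{"dx":0,"dy":0,"dz":0,"ax":0,"ay":0,"az":0,"claw":0.2}]'; python3 -m crank '[{"dx":0,"dy":0,"dz":0.5,"ax":0,"ay":0,"az":0,"claw":0.2},{"dx":0,"dy":0,"dz":0,"ax":0,"ay":0,"az":0,"claw":0.2}]'
```

```text
time: 10.52
tool_pos: [0.5684, -0.1561, 0.0196]
ee_rot: [180.0, -0.0, 25.4]
ft_force: [-1.6, 1.2, 4.8]
width: 0.0252
grasp_force: 59.5
time: 10.78
tool_pos: [0.5685, -0.156, 0.0196]
ee_rot: [180.0, -0.1, 25.4]
ft_force: [-2.1, 1.0, 6.9]
width: 0.0251
grasp_force: 59.8
```

Floor contact at .0196, as predicted. Releasing.

```bash
python3 -m crank '[{"dx":0,"dy":0,"dz":-0.5,"ax":0,"ay":0,"az":0,"claw":0.4},{"dx":0,"dy":0,"dz":0,"ax":0,"ay":0,"az":0,"claw":0.8},{"dx":0,"dy":0,"dz":0,"ax":0,"ay":0,"az":0,"claw":0.8},{"dx":0,"dy":0,"dz":0,"ax":0,"ay":0,"az":0,"claw":0.8},{"dx":0,"dy":0,"dz":-30,"ax":0,"ay":0,"az":0,"claw":0.8},{"dx":0,"dy":0,"dz":-50,"ax":0,"ay":0,"az":0,"claw":0.8},{"dx":0,"dy":0,"dz":0,"ax":0,"ay":0,"az":-7.6,"claw":0.8}]'
python3 -c "
from h import *
V['blue']=(.5382,.1504)
go(*V['blue'],.017,YT)
s,e=snap('side','s9');cv2.imwrite('pics/m9.png',cv2.resize(s[150:300,220:420],(600,450)))"
```

```text
time: 11.65
tool_pos: [0.5715, -0.1573, 0.1046]
ee_rot: [179.5, -0.4, 33.2]
ft_force: [-0.0, 0.2, -0.7]
width: 0.0683
grasp_force: 0.0
t 11.65 turn [ 0.5 -0.4  0.2] then shift [ 139.7 -276.2   87.6] f [-0.   0.2 -0.7] w 0.0683 g 0.0
```

View pics/m9.png

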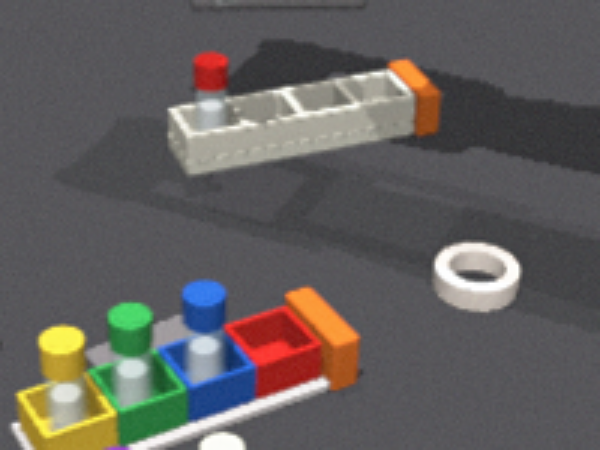

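Red is standing upright in the far compartment. Next is blue.

```bash
python3 -m crank '[{"dx":23.3,"dy":-46,"dz":0,"ax":0,"ay":0,"az":0,"claw":0.8},{"dx":23.3,"dy":-46,"dz":0,"ax":0,"ay":0,"az":0,"claw":0.8},{"dx":23.3,"dy":-46,"dz":0,"ax":0,"ay":0,"az":0,"claw":0.8},{"dx":23.3,"dy":-46,"dz":0,"ax":0,"ay":0,"az":0,"claw":0.8},{"dx":23.3,"dy":-46,"dz":0,"ax":0,"ay":0,"az":0,"claw":0.8},{"dx":23.3,"dy":-46,"dz":0,"ax":0,"ay":0,"az":0,"claw":0.8},{"dx":0,"dy":0,"dz":0,"ax":0,"ay":0,"az":0,"claw":0.8},{"dx":0,"dy":0,"dz":0,"ax":0,"ay":0,"az":0,"claw":0.8}]'
python3 -c "
from h import *
V['blue']=(.5382,.1504)
go(*V['blue'],.0185,YT)"
```

```text
time: 12.7
tool_pos: [0.5348, 0.1513, 0.0979]
ee_rot: [180.0, 0.1, 33.0]
ft_force: [0.0, 0.5, -0.5]
width: 0.0684
grasp_force: 0.0
t 12.7 turn [ 0.   0.1 -0. ] then shift [ 2.4  2.6 79.4] f [ 0.   0.5 -0.5] w 0.0684 g 0.0
```

```bash
python3 -m crank '[{"dx":2.4,"dy":2.6,"dz":25,"ax":0,"ay":0,"az":0,"claw":0.8},{"dx":0,"dy":0,"dz":35,"ax":0,"ay":0,"az":0,"claw":0.8},{"dx":0,"dy":0,"dz":19,"ax":0,"ay":0,"az":0,"claw":0.8},{"dx":0,"dy":0,"dz":0,"ax":0,"ay":0,"az":0,"claw":0.6},{"dx":0,"dy":0,"dz":0,"ax":0,"ay":0,"az":0,"claw":0.2},{"dx":0,"dy":0,"dz":0,"ax":0,"ay":0,"az":0,"claw":0.2},{"dx":0,"dy":0,"dz":0,"ax":0,"ay":0,"az":0,"claw":0.2},{"dx":0,"dy":0,"dz":0,"ax":0,"ay":0,"az":0,"claw":0.2},{"dx":0,"dy":0,"dz":0,"ax":0,"ay":0,"az":0,"claw":0.2}]'
```

```text
time: 13.82
tool_pos: [0.5401, 0.1508, 0.0215]
ee_rot: [179.9, -0.2, 33.0]
ft_force: [0.7, 1.0, 6.2]
width: 0.0252
grasp_force: 59.1
```

```bash
python3 -m crank '[{"dx":0,"dy":0,"dz":-15,"ax":0,"ay":0,"az":0,"claw":0.2},{"dx":0,"dy":0,"dz":-40,"ax":0,"ay":0,"az":0,"claw":0.2},{"dx":0,"dy":0,"dz":-45,"ax":0,"ay":0,"az":0,"claw":0.2},{"dx":0,"dy":0,"dz":0,"ax":0,"ay":0,"az":7.6,"claw":0.2},{"dx":0,"dy":0,"dz":0,"ax":0,"ay":0,"az":0,"claw":0.2},{"dx":0,"dy":0,"dz":0,"ax":0,"ay":0,"az":0,"claw":0.2}]'
python3 -c "
from h import *
go(*C['blue'],.0225,YL)"
```

```text
time: 14.58
tool_pos: [0.5378, 0.1506, 0.1187]
ee_rot: [-180.0, 0.1, 25.5]
ft_force: [-0.8, 0.2, -0.7]
width: 0.0254
grasp_force: 58.9
t 14.57 turn [-0.   0.1  0.1] then shift [-152.   289.2   96.2] f [-0.8  0.2 -0.7] w 0.0254 g 58.9
```

```bash
python3 -m crank '[{"dx":-13,"dy":24,"dz":0,"ax":0,"ay":0,"az":0,"claw":0.2},{"dx":-25,"dy":48,"dz":0,"ax":0,"ay":0,"az":0,"claw":0.2},{"dx":-25,"dy":48,"dz":0,"ax":0,"ay":0,"az":0,"claw":0.2},{"dx":-25,"dy":48,"dz":0,"ax":0,"ay":0,"az":0,"claw":0.2},{"dx":-25,"dy":48,"dz":0,"ax":0,"ay":0,"az":0,"claw":0.2},{"dx":-26,"dy":49,"dz":0,"ax":0,"ay":0,"az":0,"claw":0.2},{"dx":-13,"dy":24,"dz":0,"ax":0,"ay":0,"az":0,"claw":0.2},{"dx":0,"dy":0,"dz":0,"ax":0,"ay":0,"az":0,"claw":0.2},{"dx":0,"dy":0,"dz":0,"ax":0,"ay":0,"az":0,"claw":0.2}]'
python3 -c "
from h import *
go(*C['blue'],.0225,YL)"
```

```text
time: 15.7
tool_pos: [0.5247, -0.1747, 0.1189]
ee_rot: [-179.9, 0.0, 25.4]
ft_force: [0.0, -0.0, 0.4]
width: 0.025
grasp_force: 59.0
t 15.7 turn [-0.1  0.   0. ] then shift [-0.7  0.9 96.4] f [ 0.  -0.   0.4] w 0.025 g 59.0
```

```bash
python3 -m crank '[{"dx":-0.5,"dy":1,"dz":40,"ax":0,"ay":0,"az":0,"claw":0.2},{"dx":0,"dy":0,"dz":40,"ax":0,"ay":0,"az":0,"claw":0.2},{"dx":0,"dy":0,"dz":12,"ax":0,"ay":0,"az":0,"claw":0.2},{"dx":0,"dy":0,"dz":1.5,"ax":0,"ay":0,"az":0,"claw":0.2},{"dx":0,"dy":0,"dz":1,"ax":0,"ay":0,"az":0,"claw":0.2},{"dx":0,"dy":0,"dz":0,"ax":0,"ay":0,"az":0,"claw":0.2},{"dx":0,"dy":0,"dz":0,"ax":0,"ay":0,"az":0,"claw":0.2}]'; python3 -m crank '[{"dx":0,"dy":0,"dz":1,"ax":0,"ay":0,"az":0,"claw":0.2},{"dx":0,"dy":0,"dz":0,"ax":0,"ay":0,"az":0,"claw":0.2},{"dx":0,"dy":0,"dz":0,"ax":0,"ay":0,"az":0,"claw":0.2}]'
```

```text
time: 16.58
tool_pos: [0.5258, -0.177, 0.0264]
ee_rot: [179.9, -0.1, 25.4]
ft_force: [0.4, 0.2, -0.8]
width: 0.0252
grasp_force: 59.0
time: 16.95
tool_pos: [0.525, -0.1767, 0.0241]
ee_rot: [-180.0, 0.0, 25.4]
ft_force: [-0.1, 0.3, -0.1]
width: 0.0255
grasp_force: 59.0
```

```bash
python3 -m crank '[{"dx":0,"dy":0,"dz":1.5,"ax":0,"ay":0,"az":0,"claw":0.2},{"dx":0,"dy":0,"dz":0,"ax":0,"ay":0,"az":0,"claw":0.2},{"dx":0,"dy":0,"dz":0,"ax":0,"ay":0,"az":0,"claw":0.2}]'; python3 -m crank '[{"dx":0,"dy":0,"dz":0.8,"ax":0,"ay":0,"az":0,"claw":0.2},{"dx":0,"dy":0,"dz":0,"ax":0,"ay":0,"az":0,"claw":0.2}]'
```

```text
time: 17.32
tool_pos: [0.5251, -0.1767, 0.0227]
ee_rot: [180.0, 0.0, 25.4]
ft_force: [0.2, 0.1, -0.3]
width: 0.0253
grasp_force: 59.1
time: 17.58
tool_pos: [0.5253, -0.1766, 0.0226]
ee_rot: [180.0, -0.0, 25.4]
ft_force: [-1.1, 1.0, 4.5]
width: 0.0249
grasp_force: 59.5
```

```bash
python3 -m crank '[{"dx":0,"dy":0,"dz":0,"ax":0,"ay":0,"az":0,"claw":0.4},{"dx":0,"dy":0,"dz":0,"ax":0,"ay":0,"az":0,"claw":0.8},{"dx":0,"dy":0,"dz":0,"ax":0,"ay":0,"az":0,"claw":0.8},{"dx":0,"dy":0,"dz":0,"ax":0,"ay":0,"az":0,"claw":0.8},{"dx":0,"dy":0,"dz":-30,"ax":0,"ay":0,"az":0,"claw":0.8},{"dx":0,"dy":0,"dz":-45,"ax":0,"ay":0,"az":0,"claw":0.8},{"dx":0,"dy":0,"dz":0,"ax":0,"ay":0,"az":-7.6,"claw":0.8},{"dx":0,"dy":0,"dz":0,"ax":0,"ay":0,"az":0,"claw":0.8},{"dx":0,"dy":0,"dz":0,"ax":0,"ay":0,"az":0,"claw":0.8}]'
python3 -c "
from h import *
go(.5797,.1776,.0185,YT)"
```

```text
time: 18.7
tool_pos: [0.5245, -0.1764, 0.0959]
ee_rot: [-179.9, 0.1, 32.9]
ft_force: [0.9, -0.5, -0.1]
width: 0.0681
grasp_force: 0.0
t 18.7 turn [-0.1  0.1 -0.1] then shift [ 239.1 -266.8   77.4] f [ 0.9 -0.5 -0.1] w 0.0681 g 0.0
```

```bash
python3 -m crank '[{"dx":17,"dy":-19,"dz":0,"ax":0,"ay":0,"az":0,"claw":0.8},{"dx":34,"dy":-38,"dz":0,"ax":0,"ay":0,"az":0,"claw":0.8},{"dx":34,"dy":-38,"dz":0,"ax":0,"ay":0,"az":0,"claw":0.8},{"dx":34,"dy":-38,"dz":0,"ax":0,"ay":0,"az":0,"claw":0.8},{"dx":34,"dy":-38,"dz":0,"ax":0,"ay":0,"az":0,"claw":0.8},{"dx":34,"dy":-38,"dz":0,"ax":0,"ay":0,"az":0,"claw":0.8},{"dx":35,"dy":-39,"dz":0,"ax":0,"ay":0,"az":0,"claw":0.8},{"dx":17,"dy":-19,"dz":0,"ax":0,"ay":0,"az":0,"claw":0.8},{"dx":0,"dy":0,"dz":0,"ax":0,"ay":0,"az":0,"claw":0.8},{"dx":0,"dy":0,"dz":0,"ax":0,"ay":0,"az":0,"claw":0.8}]'
python3 -c "
from h import *
go(.5797,.1776,.0185,YT)"
```

```text
time: 19.95
tool_pos: [0.5798, 0.1765, 0.096]
ee_rot: [180.0, 0.1, 32.9]
ft_force: [0.0, 0.4, -0.5]
width: 0.0683
grasp_force: 0.0
t 19.95 turn [ 0.   0.1 -0.1] then shift [ 0.5 -1.  77.5] f [ 0.   0.4 -0.5] w 0.0683 g 0.0
```

```bash
python3 -m crank '[{"dx":0.5,"dy":-1,"dz":25,"ax":0,"ay":0,"az":0,"claw":0.8},{"dx":0,"dy":0,"dz":35,"ax":0,"ay":0,"az":0,"claw":0.8},{"dx":0,"dy":0,"dz":17,"ax":0,"ay":0,"az":0,"claw":0.8},{"dx":0,"dy":0,"dz":0,"ax":0,"ay":0,"az":0,"claw":0.6},{"dx":0,"dy":0,"dz":0,"ax":0,"ay":0,"az":0,"claw":0.2},{"dx":0,"dy":0,"dz":0,"ax":0,"ay":0,"az":0,"claw":0.2},{"dx":0,"dy":0,"dz":0,"ax":0,"ay":0,"az":0,"claw":0.2},{"dx":0,"dy":0,"dz":0,"ax":0,"ay":0,"az":0,"claw":0.2},{"dx":0,"dy":0,"dz":0,"ax":0,"ay":0,"az":0,"claw":0.2}]'
```

```text
time: 21.08
tool_pos: [0.5817, 0.1787, 0.0219]
ee_rot: [179.9, -0.2, 33.0]
ft_force: [-0.4, -0.8, 5.8]
width: 0.0253
grasp_force: 59.1
```

```bash
python3 -m crank '[{"dx":0,"dy":0,"dz":-15,"ax":0,"ay":0,"az":0,"claw":0.2},{"dx":0,"dy":0,"dz":-40,"ax":0,"ay":0,"az":0,"claw":0.2},{"dx":0,"dy":0,"dz":-45,"ax":0,"ay":0,"az":0,"claw":0.2},{"dx":0,"dy":0,"dz":0,"ax":0,"ay":0,"az":7.6,"claw":0.2},{"dx":0,"dy":0,"dz":0,"ax":0,"ay":0,"az":0,"claw":0.2},{"dx":0,"dy":0,"dz":0,"ax":0,"ay":0,"az":0,"claw":0.2}]'
python3 -c "
from h import *
go(*C['green'],.0229,YL)"
```

```text
time: 21.82
tool_pos: [0.5793, 0.1784, 0.1188]
ee_rot: [-180.0, 0.1, 25.5]
ft_force: [0.4, 0.3, -1.0]
width: 0.0253
grasp_force: 58.9
t 21.82 turn [-0.   0.1  0.1] then shift [-249.5  296.5   95.9] f [ 0.4  0.3 -1. ] w 0.0253 g 58.9
```

```bash
python3 -m crank '[{"dx":-16,"dy":18.5,"dz":0,"ax":0,"ay":0,"az":0,"claw":0.2},{"dx":-31,"dy":37,"dz":0,"ax":0,"ay":0,"az":0,"claw":0.2},{"dx":-31,"dy":37,"dz":0,"ax":0,"ay":0,"az":0,"claw":0.2},{"dx":-31,"dy":37,"dz":0,"ax":0,"ay":0,"az":0,"claw":0.2},{"dx":-31,"dy":37,"dz":0,"ax":0,"ay":0,"az":0,"claw":0.2},{"dx":-31,"dy":37,"dz":0,"ax":0,"ay":0,"az":0,"claw":0.2},{"dx":-31,"dy":37,"dz":0,"ax":0,"ay":0,"az":0,"claw":0.2},{"dx":-31,"dy":37,"dz":0,"ax":0,"ay":0,"az":0,"claw":0.2},{"dx":-16,"dy":19,"dz":0,"ax":0,"ay":0,"az":0,"claw":0.2},{"dx":0,"dy":0,"dz":0,"ax":0,"ay":0,"az":0,"claw":0.2},{"dx":0,"dy":0,"dz":0,"ax":0,"ay":0,"az":0,"claw":0.2}]'
python3 -c "
from h import *
go(*C['green'],.0229,YL)"
```

```text
time: 23.2
tool_pos: [0.4816, -0.1958, 0.1195]
ee_rot: [-179.9, 0.0, 25.4]
ft_force: [0.8, 0.4, -0.9]
width: 0.0254
grasp_force: 59.0
t 23.2 turn [-0.1  0.  -0. ] then shift [-0.7  0.4 96.6] f [ 0.8  0.4 -0.9] w 0.0254 g 59.0
```

```bash
python3 -m crank '[{"dx":-0.5,"dy":0.5,"dz":40,"ax":0,"ay":0,"az":0,"claw":0.2},{"dx":0,"dy":0,"dz":40,"ax":0,"ay":0,"az":0,"claw":0.2},{"dx":0,"dy":0,"dz":12,"ax":0,"ay":0,"az":0,"claw":0.2},{"dx":0,"dy":0,"dz":1.5,"ax":0,"ay":0,"az":0,"claw":0.2},{"dx":0,"dy":0,"dz":1,"ax":0,"ay":0,"az":0,"claw":0.2},{"dx":0,"dy":0,"dz":1,"ax":0,"ay":0,"az":0,"claw":0.2},{"dx":0,"dy":0,"dz":0,"ax":0,"ay":0,"az":0,"claw":0.2},{"dx":0,"dy":0,"dz":0,"ax":0,"ay":0,"az":0,"claw":0.2}]'; python3 -m crank '[{"dx":0,"dy":0,"dz":1.5,"ax":0,"ay":0,"az":0,"claw":0.2},{"dx":0,"dy":0,"dz":0,"ax":0,"ay":0,"az":0,"claw":0.2},{"dx":0,"dy":0,"dz":0,"ax":0,"ay":0,"az":0,"claw":0.2}]'
```

```text
time: 24.2
tool_pos: [0.4822, -0.1969, 0.0249]
ee_rot: [180.0, -0.0, 25.4]
ft_force: [-1.0, -0.9, -0.6]
width: 0.0249
grasp_force: 59.0
time: 24.58
tool_pos: [0.4821, -0.1969, 0.023]
ee_rot: [180.0, -0.0, 25.4]
ft_force: [-0.2, -0.7, 0.2]
width: 0.025
grasp_force: 59.1
```

```bash
python3 -m crank '[{"dx":0,"dy":0,"dz":0.8,"ax":0,"ay":0,"az":0,"claw":0.2},{"dx":0,"dy":0,"dz":0,"ax":0,"ay":0,"az":0,"claw":0.2},{"dx":0,"dy":0,"dz":0,"ax":0,"ay":0,"az":0,"claw":0.2}]'
```

```text
time: 24.95
tool_pos: [0.4823, -0.1969, 0.0229]
ee_rot: [180.0, -0.0, 25.4]
ft_force: [-0.4, 0.4, 6.1]
width: 0.0253
grasp_force: 59.6
```

```bash
python3 -m crank '[{"dx":0,"dy":0,"dz":0,"ax":0,"ay":0,"az":0,"claw":0.4},{"dx":0,"dy":0,"dz":0,"ax":0,"ay":0,"az":0,"claw":0.8},{"dx":0,"dy":0,"dz":0,"ax":0,"ay":0,"az":0,"claw":0.8},{"dx":0,"dy":0,"dz":0,"ax":0,"ay":0,"az":0,"claw":0.8},{"dx":0,"dy":0,"dz":-30,"ax":0,"ay":0,"az":0,"claw":0.8},{"dx":0,"dy":0,"dz":-45,"ax":0,"ay":0,"az":0,"claw":0.8},{"dx":0,"dy":0,"dz":0,"ax":0,"ay":0,"az":-7.6,"claw":0.8},{"dx":0,"dy":0,"dz":0,"ax":0,"ay":0,"az":0,"claw":0.8},{"dx":0,"dy":0,"dz":0,"ax":0,"ay":0,"az":0,"claw":0.8}]'
python3 -c "
from h import *
go(*V['yellow'],.0185,YT)"
```

```text
time: 26.08
tool_pos: [0.4814, -0.1964, 0.0961]
ee_rot: [-179.9, 0.1, 32.9]
ft_force: [-0.3, 0.4, -1.9]
width: 0.0683
grasp_force: 0.0
t 26.07 turn [-0.1  0.1 -0.1] then shift [ 331.6 -264.5   77.6] f [-0.3  0.4 -1.9] w 0.0683 g 0.0
```

```bash
python3 -m crank '[{"dx":18.5,"dy":-15,"dz":0,"ax":0,"ay":0,"az":0,"claw":0.8},{"dx":37,"dy":-29.5,"dz":0,"ax":0,"ay":0,"az":0,"claw":0.8},{"dx":37,"dy":-29.5,"dz":0,"ax":0,"ay":0,"az":0,"claw":0.8},{"dx":37,"dy":-29.5,"dz":0,"ax":0,"ay":0,"az":0,"claw":0.8},{"dx":37,"dy":-29.5,"dz":0,"ax":0,"ay":0,"az":0,"claw":0.8},{"dx":37,"dy":-29.5,"dz":0,"ax":0,"ay":0,"az":0,"claw":0.8},{"dx":37,"dy":-29.5,"dz":0,"ax":0,"ay":0,"az":0,"claw":0.8},{"dx":37,"dy":-29.5,"dz":0,"ax":0,"ay":0,"az":0,"claw":0.8},{"dx":37,"dy":-29.5,"dz":0,"ax":0,"ay":0,"az":0,"claw":0.8},{"dx":17,"dy":-13.5,"dz":0,"ax":0,"ay":0,"az":0,"claw":0.8},{"dx":0,"dy":0,"dz":0,"ax":0,"ay":0,"az":0,"claw":0.8},{"dx":0,"dy":0,"dz":0,"ax":0,"ay":0,"az":0,"claw":0.8}]'
python3 -c "
from h import *
go(*V['yellow'],.0185,YT)"
```

```text
time: 27.58
tool_pos: [0.6158, 0.2041, 0.0967]
ee_rot: [180.0, 0.1, 32.9]
ft_force: [-0.3, -0.1, 0.2]
width: 0.0685
grasp_force: 0.0
t 27.57 turn [ 0.   0.1 -0.1] then shift [ 0.8 -1.8 78.2] f [-0.3 -0.1  0.2] w 0.0685 g 0.0
```

```bash
python3 -m crank '[{"dx":0.8,"dy":-1.8,"dz":25,"ax":0,"ay":0,"az":0,"claw":0.8},{"dx":0,"dy":0,"dz":35,"ax":0,"ay":0,"az":0,"claw":0.8},{"dx":0,"dy":0,"dz":17.5,"ax":0,"ay":0,"az":0,"claw":0.8},{"dx":0,"dy":0,"dz":0,"ax":0,"ay":0,"az":0,"claw":0.6},{"dx":0,"dy":0,"dz":0,"ax":0,"ay":0,"az":0,"claw":0.2},{"dx":0,"dy":0,"dz":0,"ax":0,"ay":0,"az":0,"claw":0.2},{"dx":0,"dy":0,"dz":0,"ax":0,"ay":0,"az":0,"claw":0.2},{"dx":0,"dy":0,"dz":0,"ax":0,"ay":0,"az":0,"claw":0.2},{"dx":0,"dy":0,"dz":0,"ax":0,"ay":0,"az":0,"claw":0.2}]'
```

```text
time: 28.7
tool_pos: [0.6174, 0.2078, 0.0219]
ee_rot: [179.9, -0.2, 33.0]
ft_force: [-1.1, 0.0, 5.7]
width: 0.0252
grasp_force: 59.3
```

```bash
python3 -m crank '[{"dx":0,"dy":0,"dz":-15,"ax":0,"ay":0,"az":0,"claw":0.2},{"dx":0,"dy":0,"dz":-40,"ax":0,"ay":0,"az":0,"claw":0.2},{"dx":0,"dy":0,"dz":-45,"ax":0,"ay":0,"az":0,"claw":0.2},{"dx":0,"dy":0,"dz":0,"ax":0,"ay":0,"az":7.6,"claw":0.2},{"dx":0,"dy":0,"dz":0,"ax":0,"ay":0,"az":0,"claw":0.2},{"dx":0,"dy":0,"dz":0,"ax":0,"ay":0,"az":0,"claw":0.2}]'
python3 -c "
from h import *
go(*C['yellow'],.0229,YL)"
```

```text
time: 29.45
tool_pos: [0.615, 0.2074, 0.1184]
ee_rot: [-180.0, 0.1, 25.5]
ft_force: [-0.2, 0.2, -0.9]
width: 0.0249
grasp_force: 59.0
t 29.45 turn [-0.   0.1  0.1] then shift [-342.2  307.3   95.5] f [-0.2  0.2 -0.9] w 0.0249 g 59.0
```

```bash
python3 -m crank '[{"dx":-17,"dy":15.5,"dz":0,"ax":0,"ay":0,"az":0,"claw":0.2},{"dx":-34,"dy":30.7,"dz":0,"ax":0,"ay":0,"az":0,"claw":0.2},{"dx":-34,"dy":30.7,"dz":0,"ax":0,"ay":0,"az":0,"claw":0.2},{"dx":-34,"dy":30.7,"dz":0,"ax":0,"ay":0,"az":0,"claw":0.2},{"dx":-34,"dy":30.7,"dz":0,"ax":0,"ay":0,"az":0,"claw":0.2},{"dx":-34,"dy":30.7,"dz":0,"ax":0,"ay":0,"az":0,"claw":0.2},{"dx":-34,"dy":30.7,"dz":0,"ax":0,"ay":0,"az":0,"claw":0.2},{"dx":-34,"dy":30.7,"dz":0,"ax":0,"ay":0,"az":0,"claw":0.2},{"dx":-34,"dy":30.7,"dz":0,"ax":0,"ay":0,"az":0,"claw":0.2},{"dx":-34,"dy":30.7,"dz":0,"ax":0,"ay":0,"az":0,"claw":0.2},{"dx":-19,"dy":15.5,"dz":0,"ax":0,"ay":0,"az":0,"claw":0.2},{"dx":0,"dy":0,"dz":0,"ax":0,"ay":0,"az":0,"claw":0.2},{"dx":0,"dy":0,"dz":0,"ax":0,"ay":0,"az":0,"claw":0.2}]'
python3 -c "
from h import *
go(*C['yellow'],.0229,YL)"
```

```text
time: 31.08
tool_pos: [0.4384, -0.2159, 0.119]
ee_rot: [-179.9, 0.0, 25.4]
ft_force: [-0.3, -0.4, -0.3]
width: 0.0254
grasp_force: 59.0
t 31.07 turn [-0.1  0.   0. ] then shift [-1.1  0.7 96.1] f [-0.3 -0.4 -0.3] w 0.0254 g 59.0
```

```bash
python3 -m crank '[{"dx":-1,"dy":0.7,"dz":40,"ax":0,"ay":0,"az":0,"claw":0.2},{"dx":0,"dy":0,"dz":40,"ax":0,"ay":0,"az":0,"claw":0.2},{"dx":0,"dy":0,"dz":12,"ax":0,"ay":0,"az":0,"claw":0.2},{"dx":0,"dy":0,"dz":1.5,"ax":0,"ay":0,"az":0,"claw":0.2},{"dx":0,"dy":0,"dz":1,"ax":0,"ay":0,"az":0,"claw":0.2},{"dx":0,"dy":0,"dz":1,"ax":0,"ay":0,"az":0,"claw":0.2},{"dx":0,"dy":0,"dz":0,"ax":0,"ay":0,"az":0,"claw":0.2},{"dx":0,"dy":0,"dz":0,"ax":0,"ay":0,"az":0,"claw":0.2}]'; python3 -m crank '[{"dx":0,"dy":0,"dz":1,"ax":0,"ay":0,"az":0,"claw":0.2},{"dx":0,"dy":0,"dz":0,"ax":0,"ay":0,"az":0,"claw":0.2},{"dx":0,"dy":0,"dz":0,"ax":0,"ay":0,"az":0,"claw":0.2}]'
```

```text
time: 32.08
tool_pos: [0.4381, -0.218, 0.0246]
ee_rot: [180.0, -0.0, 25.4]
ft_force: [-0.6, 0.0, -0.4]
width: 0.0247
grasp_force: 59.0
time: 32.45
tool_pos: [0.4378, -0.2177, 0.023]
ee_rot: [-180.0, 0.0, 25.4]
ft_force: [-0.1, 0.2, -0.5]
width: 0.0253
grasp_force: 59.0
```

```bash
python3 -m crank '[{"dx":0,"dy":0,"dz":0.8,"ax":0,"ay":0,"az":0,"claw":0.2},{"dx":0,"dy":0,"dz":0,"ax":0,"ay":0,"az":0,"claw":0.2},{"dx":0,"dy":0,"dz":0,"ax":0,"ay":0,"az":0,"claw":0.2}]'
```

```text
time: 32.83
tool_pos: [0.4381, -0.2178, 0.0228]
ee_rot: [180.0, -0.0, 25.4]
ft_force: [-1.8, 1.7, 4.5]
width: 0.0253
grasp_force: 59.4
```

On the floor. Releasing and withdrawing upward.

```bash
python3 -m crank '[{"dx":0,"dy":0,"dz":0,"ax":0,"ay":0,"az":0,"claw":0.4},{"dx":0,"dy":0,"dz":0,"ax":0,"ay":0,"az":0,"claw":0.8},{"dx":0,"dy":0,"dz":0,"ax":0,"ay":0,"az":0,"claw":0.8},{"dx":0,"dy":0,"dz":0,"ax":0,"ay":0,"az":0,"claw":0.8},{"dx":0,"dy":0,"dz":-30,"ax":0,"ay":0,"az":0,"claw":0.8},{"dx":0,"dy":0,"dz":-50,"ax":0,"ay":0,"az":0,"claw":0.8},{"dx":0,"dy":0,"dz":-50,"ax":0,"ay":0,"az":0,"claw":0.8},{"dx":0,"dy":0,"dz":-30,"ax":0,"ay":0,"az":0,"claw":0.8},{"dx":0,"dy":0,"dz":0,"ax":0,"ay":0,"az":0,"claw":0.8},{"dx":0,"dy":0,"dz":0,"ax":0,"ay":0,"az":0,"claw":0.8}]'
python3 -c "
from h import *
s,_=snap('side','sf');t,_=snap('scene','cf')
cv2.imwrite('pics/mf.png',np.hstack([cv2.resize(s[150:300,220:420],(400,300)),cv2.resize(t[200:320,100:260],(400,300))]))"
```

```text
time: 34.08
tool_pos: [0.4374, -0.2174, 0.181]
ee_rot: [-179.9, 0.1, 25.4]
ft_force: [-0.4, 0.5, 0.2]
width: 0.0683
grasp_force: 0.0
```

View pics/mf.png

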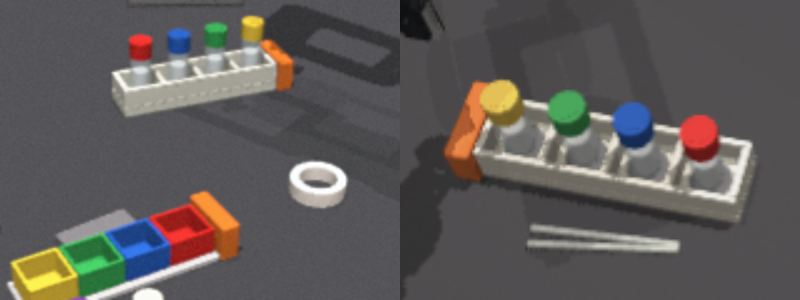

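All four vials stand upright in the loading rack. From the tab they run yellow, green, blue, red, the reverse of the transport rack, and the cups are empty.

```bash
python3 -c "
from workcell import close_job
print(close_job())"
```

```text
the job is handed in; nothing more can be done
None
```

All four vials stand upright on their compartment floors in the loading rack, in reverse order from the tab (yellow, green, blue, red), and the job was handed in at about 34 s; early on, the closed fingers pressed briefly on the red cap at about 6 N because the reported TCP sits about 38 mm beyond the real fingertips.

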